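# Release the ratchet and fold down the board prop

## Robot

A 7-joint arm with a two-finger parallel gripper is mounted at the origin on a cart in front of the work surface, level with it; the furniture and walls round the work are solid. World frame = base frame: x ahead of the robot, y to its left, z up, the work surface at z = 0. Lengths are in m, angles in degrees, forces in N, time in s.
With the tool pointing down it reaches from about 0.425 to 0.875 m from the base axis. Payload 4.7 kg.
Tool frame: the origin (TCP) lies between the finger pads; the fingertips stand env.finger_overhang ahead of it and the grasp point (between the pads) lies 5 mm behind it (env.finger_overhang is the distance from the TCP to the fingertips, in m); z points along the fingers, y is the line along which they close (so a half turn about z gives the same grasp; the last joint's range is limited). The gripper opens to 87 mm and grips with 3 to 60 N. Pads are 19 mm wide; open, the fingers measure 117 mm over their backs; the gripper's body (75 mm by 190 mm) begins 51 mm behind the grasp point.
Start: joints at [-62.389, 18.392, -4.016, 83.108, 1.295, 78.541, -3.26], TCP at [0.293, 0.58, 0.237] pointing down, gripper open.
Joint ranges: [-163.93, 163.93], [-17.29, 119.83], [-79.2, 71.16], [3.27, 140.29], [-89.18, 269.18], [5.43, 117.66], [-154.24, 154.24]. Speed limits (degrees/s): [147.25, 147.25, 180, 180, 180, 180, 180].

## Interface

Orientations are given as [roll, pitch, yaw] about the fixed x, y, z axes, in that order (R = Rz(yaw) Ry(pitch) Rx(roll)).
In Python, from cell import telemetry, eyes, env, models gives the robot as it stands. The module is installed in compiled form; this text tells all that it offers.
- The arm moves only by the tool drive_tool, never from a script. Its arguments are lists of equal length, an entry for each row: "angular": the turn, a rotation vector about the tool's x, y, z in rad, a list of three; "delta_pos": the shift along the tool's x, y, z in cm, a list of three; "gripper": the finger opening in cm, from 0 to 8.7. A call has 1 to 20 rows; each row shifts and turns the commanded pose from where the row before left it, along the tool's axes as they then stand; what a row does not reach is not made up. A row lasts 1/10 s, in which the tool goes at most 50 mm and 8.59 degrees, less where a joint would pass 70% of its speed; a pose out of reach is approached as far as the arm can. A call with a gripper value outside its range is refused whole. The fingers move at their own pace and stop on an object; "squeeze" is the grip in N (left out, the last holds). Time passes only in rows, so rows that do not move let the fingers close. It gives the time, the measured TCP pose, the force, the opening and the grip force at its end, in the units of the state.
- telemetry.get_obs(): the state, without advancing time (a new reading comes with each control period).
- eyes.read_camera(name): name is "scene" or "side" or "wrist"; returns a dict with "pixels" (384x512x3 uint8, red, green, blue), "mtx" (3x3 intrinsics, pixels), "origin" and "orientation" of the camera in the world. Camera axes: x right, y down, z forward; pixel columns grow to the right and rows downward; lengths in m; the calibration is good to about 2 mm. A picture is of the moment at which its call begins. There is no depth.
- env.sign_off(): hands the job in; it is judged then, once.
Trained networks look in a picture, given as the dict that the camera call returned (one of the last four; its "shot" number tells which), for a name from the list of things; names that differ only in an ending like _2 or _b are one class to them, and where a whole thing is asked for, a point or a joint stands for the part that bears it (a point fixed in the world has none). Each returns a list of dicts, best first, with "p" (0 to 1); they miss things now and then, are a little off and sometimes report something else, mostly with a low value. They report only what shows in the picture. A call takes as long as a camera call.
- models.search_frame(picture, target): "centre" ([column, row] in pixels, amid what is visible of it).
- models.cut_out(picture, target): "pixels" (384x512 bool, what is visible of it) and "centre" ([column, row] in pixels, amid what is visible of it).
The state is a dict: "time_s": time; "qpos": joint angles; "joint_velocities": joint speeds; "effort": joint torques, N m; "tool_pos": TCP position; "tool_rot": TCP orientation; "force": force on the tool from outside, world axes, zero at the start; "wrist_torque": the same for the moment, N m; "grip_width": finger opening in m; "grasp_force": force on a finger pad.
Only numpy, scipy, OpenCV 4.12 (cv2) and the standard library are available. Lean on these libraries where they do the work, as an engineer would, in place of code of your own. Each camera call takes 0.05 s, during which the arm holds its last target. There are 200 camera calls.

## Task

The aluminium board prop on the bench stands with its arm raised, held by a ratchet. Press the tail of the pawl down to its stop so that the pawl's nose is clear of the teeth and stays clear, without moving the arm, and then push the arm down by its cross bar until it lies on its rest. Only press and push: do not raise the arm, and leave the spool, the label roll and the tweezers where they are.

Things in the scene. Friction and masses are not known exactly. Their poses are not given: they have to be found in the camera images.
- prop: board prop, fixed to the bench: aluminium base 246 x 64 x 10 mm with upright cheeks, arm and pawl. Origin on the bench under the arm's hinge, z up; x points to the end where the arm folds down; base from x = -106 to +140 mm. Arm and pawl swing in its x-z plane, hinges along y. Rest post with rubber pad (20 x 28 mm, top 53 mm high) at x = 95 mm
- prop_arm (a joint): angle of the steel arm, rad: 0 = level on its rest (hard stop), about 0.77 = raised as found, grows as it rises. Stiff hinge: the arm stays where it is left; with the pawl free, 2 to 4 N straight down on the cross bar lowers it. With the pawl engaged it has only about 0.1 rad of play and cannot go down
- prop_pawl (a joint): angle of the dark steel rocker pawl, rad: 0 = as found, nose hooked between the teeth; grows as its tail is pressed down; hard stop at 0.40; nose clear of the teeth from 0.2. No spring: friction keeps it where it is left; about 2 N on the tail moves it
- tail (a point): middle of the top of the pawl's tail, a ribbed flat paddle 32 mm (along prop x) x 38 mm (across), 8 mm thick, 112 mm above the bench as found, at prop x = -118 mm, the end away from the arm. It swings about the pawl's hinge (prop x = -62, z = 96 mm) and sinks about 22 mm over the full travel; nothing beneath it
- nose (a point): lower edge of the pawl's nose, above the arm's hinge, 98 mm above the bench when engaged
- bar (a point): centre of the cross bar at the arm's end: round, rubber-sleeved, 20 mm in diameter, 72 mm long across the prop (80 mm with its steel ends). It moves on an arc of 145 mm radius about pivot, from about 160 mm above the bench as found to 60 mm when the arm lies on its rest
- pivot (a point): the arm's hinge axis, between the cheeks, 60 mm above the bench
- spool: loose black and silver solder spool, 49 mm in diameter, 36 mm high, standing beside the prop; leave it. Origin at the middle of its underside
- roll: loose white label roll, 64 mm in diameter, 30 mm high, lying beyond the pawl's end of the prop; leave it. Origin at the middle of its underside
- tweezers: loose steel tweezers, 116 x 14 x 11 mm, lying beside the prop's base; leave them. Origin at the middle of their underside

How it is judged:
By the outcome, as a careful person would: the job done as asked, in the order asked, and still so for the second after the job is handed in, with the robot touching nothing.
It also fails if it takes over 38 s, if anything falls off the work surface, if the arm or the gripper's body presses on something with over 40 N, if the wrist force passes 120 N, or if a joint passes its speed limit or range.

## Working session

There is one attempt and no reset: what is moved stays moved. The work goes in short steps, Python scripts to look and compute and a tool call to move; the robot and the scene stay as the last step left them, time stands still between calls to the robot, and variables do not carry over. Pictures are saved under pics/ and viewed, at most 10 in all, crops included, and the job is handed in when it is done.

Besides the shell and the picture viewer there is one more tool, called after "Request:" in YAML: its name, and indented under it one key for each argument. drive_tool: Moves the arm, as the interface text tells. Its arguments: {"type":"object","properties":{"angular":{"type":"array","items":{"type":"array","items":{"type":"number"}}},"delta_pos":{"type":"array","items":{"type":"array","items":{"type":"number"}}},"gripper":{"type":"array","items":{"type":"number"}},"squeeze":{"type":"number"}},"required":["angular","delta_pos","gripper"]}

```bash
mkdir -p pics; cat > h.py <<'E'
import numpy as np, cv2
from cell import telemetry, eyes, env, models
from scipy.spatial.transform import Rotation as R
def cam(p):
    o=p["orientation"]; o=np.array(o,float)
    Rm=o if o.shape==(3,3) else (R.from_euler('xyz',o,degrees=True).as_matrix() if o.size==3 else None)
    return np.array(p["mtx"]),Rm,np.array(p["origin"])
def ray(p,uv):
    K,Rm,o=cam(p); d=Rm@np.linalg.inv(K)@np.array([uv[0],uv[1],1.]); return o,d/np.linalg.norm(d)
def proj(p,X):
    K,Rm,o=cam(p); c=K@(Rm.T@(np.array(X)-o)); return c[:2]/c[2]
def tri(rs):
    A=np.zeros((3,3));b=np.zeros(3)
    for o,d in rs:
        M=np.eye(3)-np.outer(d,d);A+=M;b+=M@o
    x=np.linalg.solve(A,b); return x,[np.linalg.norm((np.eye(3)-np.outer(d,d))@(x-o)) for o,d in rs]
E
python3 - <<'E'
from h import *
np.set_printoptions(precision=4,suppress=True)
P={}
for n in ["scene","side"]:
    p=eyes.read_camera(n);P[n]=p
    print(n,p["mtx"],p["orientation"],p["origin"])
    for t in ["tail","bar","nose","pivot","prop","spool","roll","tweezers"]:
        print(t,[(np.round(x["centre"],1),round(x["p"],2)) for x in models.search_frame(p,t)[:2]])
im=np.hstack([P[n]["pixels"] for n in P])
for n in P: cv2.imwrite(f"pics/{n}0.png",cv2.cvtColor(P[n]["pixels"],cv2.COLOR_RGB2BGR))
print(telemetry.get_obs(),env.finger_overhang)
E
```

```text
scene [[447.6953   0.     253.1876]
 [  0.     447.6953 185.8763]
 [  0.       0.       1.    ]] [-117.3963   -1.5229  -34.1102] [ 0.0922 -0.573   0.4929]
tail [(array([222.6, 175.2]), 0.93), (array([269.7, 212.8]), 0.46)]
bar [(array([263.9, 197.7]), 0.71)]
nose [(array([225.4, 176.6]), 0.87)]
pivot [(array([265.9, 197.8]), 0.78)]
prop [(array([254.9, 223. ]), 0.63)]
spool [(array([268.2, 213.9]), 0.66)]
roll [(array([198.9, 197.6]), 0.92)]
tweezers [(array([313.6, 244.9]), 0.68)]
side [[393.8091   0.     256.1971]
 [  0.     393.8091 196.6897]
 [  0.       0.       1.    ]] [-120.0928   -0.9785  172.077 ] [0.62   0.7642 0.5402]
tail [(array([268.4, 220.9]), 0.6)]
bar [(array([251. , 175.9]), 0.68)]
nose [(array([271.4, 221. ]), 0.74)]
pivot [(array([249.7, 176.6]), 0.62)]
prop [(array([256.3, 221.5]), 0.95)]
spool [(array([235.1, 244.8]), 0.86)]
roll [(array([280.9, 285.2]), 0.83)]
tweezers [(array([226.5, 225.5]), 0.63)]
{'time_s': 0.9, 'qpos': array([-62.3885,  18.3902,  -4.0163,  83.1074,   1.2939,  78.5408,
        -3.2603]), 'joint_velocities': array([ 0.0728,  0.0109, -0.0431,  0.0152,  0.0137, -0.0477, -0.0808]), 'effort': array([ -0.0002, -49.1096,  -0.4029, -31.2779,  -0.0637,   0.0336,
         0.    ]), 'tool_pos': array([0.2931, 0.5802, 0.2366]), 'tool_rot': array([179.9934,   0.0017, 153.1969]), 'force': array([ 0.4877, -0.067 ,  0.5986]), 'wrist_torque': array([-0.0393,  0.0174, -0.0357]), 'grasp_force': 0.0, 'grip_width': 0.08683141625677955} 0.014
```

```bash
python3 - <<'E'
import cv2
for n in ["scene","side"]:
    i=cv2.imread(f"pics/{n}0.png")
    x0,y0=(150,110) if n=="scene" else (160,120)
    c=i[y0:y0+190,x0:x0+220]; c=cv2.resize(c,None,fx=3.15,fy=3.15,interpolation=cv2.INTER_CUBIC)
    print(c.shape); cv2.imwrite(f"pics/{n}0c.png",c)
E
```

```text
(598, 693, 3)
(598, 693, 3)
```

View pics/scene0c.png

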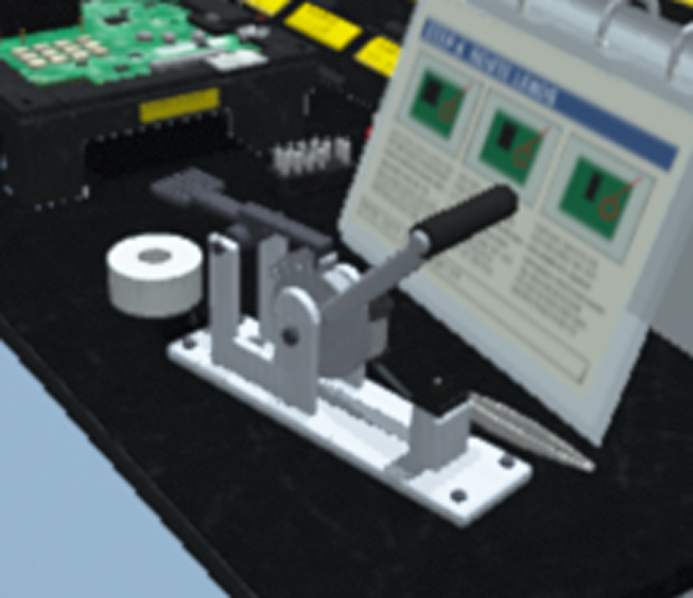

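View pics/side0c.png

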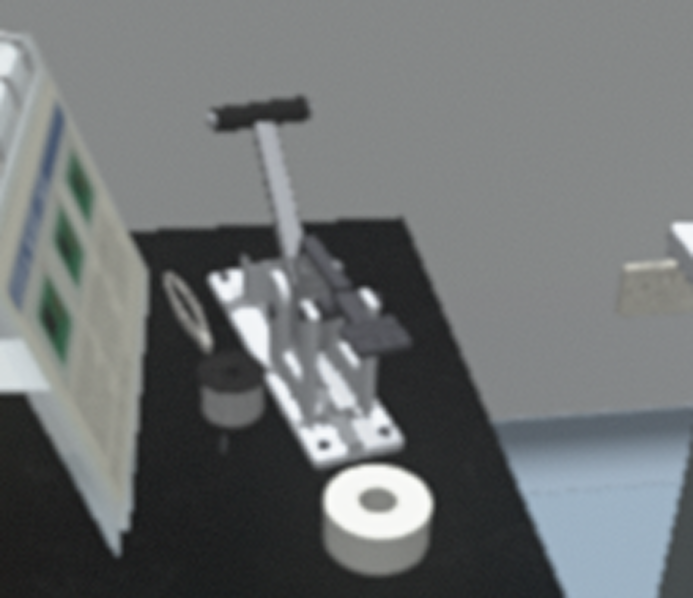

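The scene camera shows the paddle at about (210,169) and the bar from (283,186) to (311,173). The side camera shows the paddle at about (279,226), the bar from (227,158) to (257,154), and the roll just beyond the pawl's end. I'll fit the prop pose to these points.

```bash
cat > fit.py <<'E'
from h import *
from scipy.optimize import least_squares
np.set_printoptions(precision=4,suppress=True)
P={n:eyes.read_camera(n) for n in ["scene","side"]}
off={"scene":(150,110),"side":(160,120)}
f=lambda n,u,v:(off[n][0]+u/3.15,off[n][1]+v/3.15)
obs=[("scene","tail",188,186),("scene","b-",420,238),("scene","b+",512,196),("scene",(-106,-32,10),172,350),("scene",(140,-32,10),465,514),("scene",(140,32,10),530,466),
("side","tail",375,333),("side","b+",211,120),("side","b-",309,107),("side",(-106,32,10),320,463),("side",(-106,-32,10),402,437),("side",(140,32,10),210,274)]
def W(q,X):
    c,s=np.cos(q[2]),np.sin(q[2]); X=np.array(X)/1000
    return np.array([q[0]+c*X[0]-s*X[1],q[1]+s*X[0]+c*X[1],X[2]])
def mod(k,a):
    if k=="tail": return (-118,0,112)
    if k in("b-","b+"): return (145*np.cos(a),-40 if k=="b-" else 40,60+145*np.sin(a))
    return k
def res(q): return np.concatenate([proj(P[n],W(q,mod(k,q[3])))-f(n,u,v) for n,k,u,v in obs])
best=min((least_squares(res,[0.6,0,y,0.77],loss="soft_l1") for y in np.arange(-3,3,1.)),key=lambda r:r.cost)
q=best.x; print(q,np.degrees(q[2])); print(res(q).reshape(-1,2))
for k in ["tail","b+","b-",(105,0,60),(0,0,60)]: print(k,W(q,mod(k,q[3])))
for t,z in [("roll",.015),("spool",.018)]:
  rs=[]
  for n in P:
    m=models.search_frame(P[n],t)
    if m:
        o,d=ray(P[n],m[0]["centre"]); print(t,n,o+d*(z-o[2])/d[2])
E
python3 fit.py
```

```text
[ 0.5083  0.0275 -1.3468  0.7986] -77.16770844959555
[[-0.7971 -1.6955]
 [-1.4909  1.8183]
 [-0.7487  0.0799]
 [-2.5489 -2.0205]
 [-0.3781 -0.0793]
 [ 0.8898 -0.7272]
 [-0.4034 -1.7402]
 [-1.6035 -0.372 ]
 [-0.119  -0.754 ]
 [-1.6941 -2.2856]
 [ 0.4024 -0.617 ]
 [-1.3734 -0.9222]]
tail [0.4821 0.1425 0.112 ]
b+ [ 0.5698 -0.0623  0.1639]
b- [ 0.4918 -0.08    0.1639]
(105, 0, 60) [ 0.5316 -0.0749  0.06  ]
(0, 0, 60) [0.5083 0.0275 0.06  ]
roll scene [0.4908 0.2062 0.015 ]
roll side [0.4859 0.2045 0.015 ]
spool side [0.5638 0.0682 0.018 ]
```

View pics/side0.png

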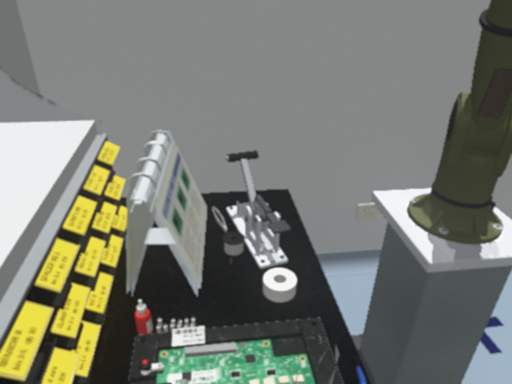

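View pics/scene0.png

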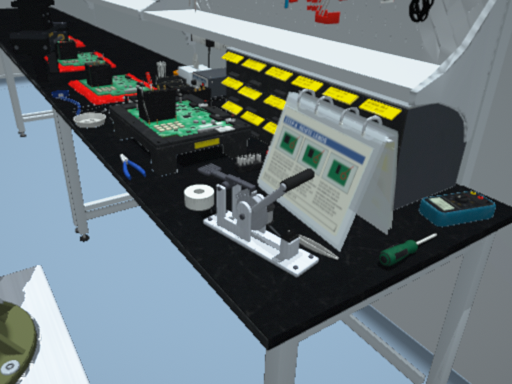

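The calendar stands beside the prop on its +x world side. A board fixture with a dark block on it is near the path, at scene (156,105). I'll get rough extents for both before moving.

```bash
python3 - <<'E'
from h import *
np.set_printoptions(precision=3,suppress=True)
P={n:eyes.read_camera(n) for n in ["scene","side"]}
def g(n,uv,z):
    o,d=ray(P[n],uv); return o+d*(z-o[2])/d[2]
print("cal foot",g("side",(200,294),0),g("side",(209,215),0),g("scene",(340,249),0),g("scene",(258,185),0))
print("cal top",tri([ray(P["side"],(138,196)),ray(P["scene"],(290,97))]),tri([ray(P["side"],(165,136)),ray(P["scene"],(398,118))]))
print("fixture near corner",[g("scene",(150,175),z) for z in (0,)],g("side",(320,322),.05),g("side",(135,340),.05))
b=g("scene",(156,122),.06);print("block base",b)
for z in (.1,.15,.2): print(proj(P["scene"],[b[0],b[1],z]))
E
```

```text
cal foot [0.64  0.198 0.   ] [ 0.613 -0.08   0.   ] [ 0.632 -0.094  0.   ] [0.649 0.205 0.   ]
cal top (array([0.724, 0.192, 0.213]), [np.float64(0.0059316123831896555), np.float64(0.005931612383189686)]) (array([ 0.713, -0.095,  0.229]), [np.float64(0.021458883200201097), np.float64(0.02145888320020122)])
fixture near corner [array([0.45 , 0.388, 0.   ])] [0.448 0.337 0.05 ] [0.737 0.336 0.05 ]
block base [0.555 0.584 0.06 ]
[154.957 108.433]
[153.61   90.906]
[152.211  72.714]
```

Request:
drive_tool:
  angular:
    - [0,0,-0.1383]
    - [0,0,-0.1383]
    - [0,0,-0.1383]
    - [0,0,-0.1383]
    - [0,0,-0.1383]
    - [0,0,0]
    - [0,0,0]
    - [0,0,0]
    - [0,0,0]
    - [0,0,0]
    - [0,0,0]
    - [0,0,0]
    - [0,0,0]
    - [0,0,0]
    - [0,0,0]
    - [0,0,0]
    - [0,0,0]
    - [0,0,0]
    - [0,0,0]
  delta_pos:
    - [0,0,0]
    - [0,0,0]
    - [0,0,0]
    - [0,0,0]
    - [0,0,0]
    - [-0.725,-3.88,0]
    - [-0.725,-3.88,0]
    - [-0.725,-3.88,0]
    - [-0.725,-3.88,0]
    - [-0.725,-3.88,0]
    - [-0.725,-3.88,0]
    - [-0.725,-3.88,0]
    - [-0.725,-3.88,0]
    - [-0.725,-3.88,0]
    - [-0.725,-3.88,0]
    - [-0.725,-3.88,0]
    - [-0.725,-3.88,0]
    - [0,0,0]
    - [0,0,0]
  gripper: [0,0,0,0,0,0,0,0,0,0,0,0,0,0,0,0,0,0,0]
  squeeze: 10

```text
time_s: 3.2
tool_pos: [0.4815, 0.1448, 0.2367]
tool_rot: [180.0, 0.0, -167.3]
force: [-0.1, 0.5, 0.8]
grip_width: 0.0001
grasp_force: 0.0
```

```bash
python3 - <<'E'
from h import *
np.set_printoptions(precision=4,suppress=True)
p=eyes.read_camera("wrist"); print(p["origin"])
m=models.cut_out(p,"tail")
for x in m[:2]: print(x["p"],x["centre"],x["pixels"].sum())
print("pred tail",proj(p,[.4821,.1425,.112]), "bar", proj(p,[.531,-.071,.164]))
print("base corners pred",[proj(p,[0.5083+a*.222+b*.975,0.0275-a*.975+b*.222,.01]) for a in(-.106,) for b in(-.032,.032)])
cv2.imwrite("pics/w1.png",cv2.cvtColor(p["pixels"],cv2.COLOR_RGB2BGR))
E
```

```text
[0.4067 0.1275 0.3842]
0.97 [220.2, 187.4] 3840
pred tail [256.6243 186.7051] bar [-47.4037 207.8518]
base corners pred [array([246.6217, 135.8961]), array([247.3964, 189.3109])]
```

View pics/w1.png

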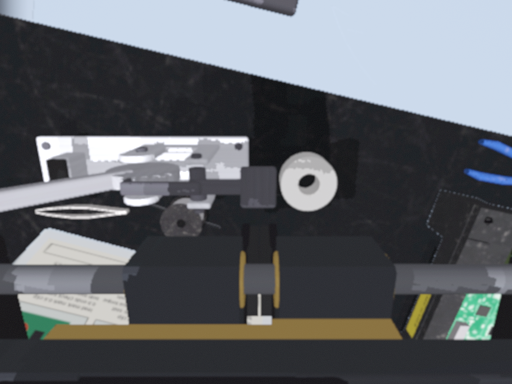

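The wrist view puts the paddle at (259,187), against a predicted (257,187). The base corner is within 1 px, so the fit holds. I'll descend onto the tail.

Request:
drive_tool:
  angular:
    - [0,0,0]
    - [0,0,0]
    - [0,0,0]
    - [0,0,0]
    - [0,0,0]
    - [0,0,0]
    - [0,0,0]
    - [0,0,0]
    - [0,0,0]
    - [0,0,0]
    - [0,0,0]
  delta_pos:
    - [0,0.1,3.5]
    - [0,0,3.5]
    - [0,0,2.5]
    - [0,0,1]
    - [0,0,0.5]
    - [0,0,0.3]
    - [0,0,0.3]
    - [0,0,0.3]
    - [0,0,0.3]
    - [0,0,0]
    - [0,0,0]
  gripper: [0,0,0,0,0,0,0,0,0,0,0]

```text
time_s: 4.4
tool_pos: [0.4815, 0.1466, 0.1149]
tool_rot: [180.0, 0.1, -167.2]
force: [-0.3, 1.9, 2.2]
grip_width: 0.0003
grasp_force: 1.1
```

Request:
drive_tool:
  angular:
    - [0,0,0]
    - [0,0,0]
    - [0,0,0]
    - [0,0,0]
    - [0,0,0]
  delta_pos:
    - [0,0,0.2]
    - [0,0,0.2]
    - [0,0,0.2]
    - [0,0,0.1]
    - [0,0,0]
  gripper: [0,0,0,0,0]

```text
time_s: 4.9
tool_pos: [0.4809, 0.1461, 0.1072]
tool_rot: [-180.0, -0.0, -167.2]
force: [0.3, 1.8, 2.0]
grip_width: 0.0005
grasp_force: 0.7
```

Request:
drive_tool:
  angular:
    - [0,0,0]
    - [0,0,0]
    - [0,0,0]
    - [0,0,0]
  delta_pos:
    - [0,0,0.1]
    - [0,0,0.1]
    - [0,0,0.1]
    - [0,0,0]
  gripper: [0,0,0,0]

```text
time_s: 5.3
tool_pos: [0.4811, 0.1461, 0.1056]
tool_rot: [-180.0, -0.0, -167.2]
force: [-2.6, -0.9, 8.9]
grip_width: 0.0002
grasp_force: 4.3
```

Request:
drive_tool:
  angular:
    - [0,0,0]
    - [0,0,0]
  delta_pos:
    - [0,0,0.1]
    - [0,0,0]
  gripper: [0,0]

```text
time_s: 5.5
tool_pos: [0.4812, 0.1461, 0.1053]
tool_rot: [-180.0, 0.0, -167.2]
force: [-4.5, -1.4, 13.6]
grip_width: 0.0004
grasp_force: 6.3
```

```bash
python3 - <<'E'
from h import *
print(telemetry.get_obs()["force"])
p=eyes.read_camera("scene")
c=p["pixels"][110:300,150:370]
cv2.imwrite("pics/s2.png",cv2.resize(cv2.cvtColor(c,cv2.COLOR_RGB2BGR),None,fx=3.15,fy=3.15,interpolation=cv2.INTER_CUBIC))
E
```

```text
[-4.46216833 -1.43069007 13.55655512]
```

View pics/s2.png

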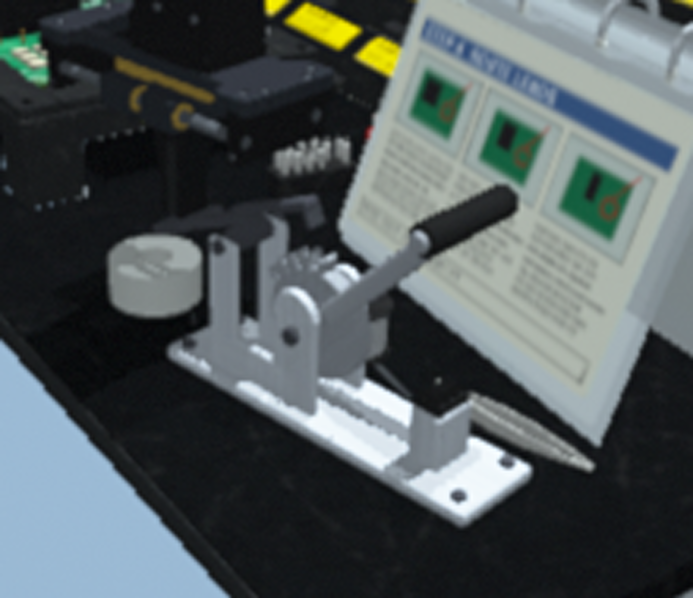

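The pawl is at its stop: the reaction force climbs steeply while the travel no longer grows. The nose is lifted clear at crop (315,205), and the arm bar is unmoved at crop (420–515, 195–238). I'll retreat straight up and go over the bar.

Request:
drive_tool:
  angular:
    - [0,0,0]
    - [0,0,0]
    - [0,0,0]
    - [0,0,0]
    - [0,0,0]
    - [0,0,0]
    - [0,0,0]
    - [0,0,0]
    - [0,0,0]
    - [0,0,0]
    - [0,0,0]
    - [0,0,0]
    - [0,0,0]
    - [0,0,0]
    - [0,0,0]
  delta_pos:
    - [0,0,-1]
    - [0,0,-3]
    - [0,0,-3.5]
    - [0,0,-3.5]
    - [0,0,-2]
    - [0,-2.83,0]
    - [0,-2.83,0]
    - [0,-2.83,0]
    - [0,-2.83,0]
    - [0,-2.83,0]
    - [0,-2.83,0]
    - [0,-2.83,0]
    - [0,-2.83,0]
    - [0,0,0]
    - [0,0,0]
  gripper: [0,0,0,0,0,0,0,0,0,0,0,0,0,0,0]

```text
time_s: 7.05
tool_pos: [0.5306, -0.075, 0.2331]
tool_rot: [180.0, -0.1, -167.3]
force: [0.3, 0.6, -0.5]
grip_width: 0.0003
grasp_force: 0.0
```

```bash
python3 - <<'E'
from h import *
np.set_printoptions(precision=4,suppress=True)
p=eyes.read_camera("wrist")
m=models.search_frame(p,"bar"); print([(x["p"],x["centre"]) for x in m[:2]])
for a in (.75,.8):
  for b in (-.04,0,.04):
    x=.145*np.cos(a); print(a,b,proj(p,[0.5083+x*.222+b*.975,0.0275-x*.975+b*.222,.06+.145*np.sin(a)]))
print(proj(p,telemetry.get_obs()["tool_pos"]))
cv2.imwrite("pics/w3.png",cv2.cvtColor(p["pixels"],cv2.COLOR_RGB2BGR))
E
```

```text
[(0.69, [308.5, 187.6])]
0.75 -0.04 [257.6056 152.269 ]
0.75 0 [257.8553 206.9494]
0.75 0.04 [258.0823 256.6571]
0.8 -0.04 [265.0795 153.5273]
0.8 0 [264.9709 209.331 ]
0.8 0.04 [264.8724 259.9551]
[263.2236 254.9049]
```

View pics/w3.png

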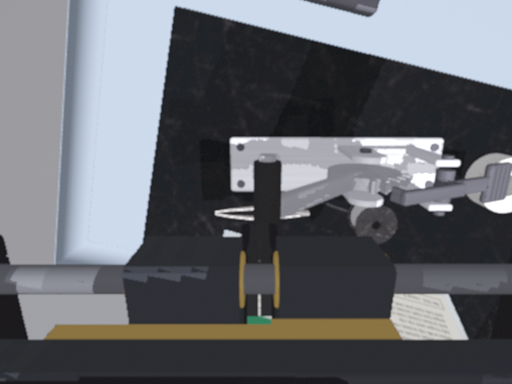

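The bar is under the fingers at columns 255–280, centre about 267, with the TCP at column 263. The pawl's tail is still down. I'll push along the bar's arc.

Request:
drive_tool:
  angular:
    - [0,0,0]
    - [0,0,0]
    - [0,0,0]
    - [0,0,0]
    - [0,0,0]
    - [0,0,0]
    - [0,0,0]
    - [0,0,0]
    - [0,0,0]
    - [0,0,0]
    - [0,0,0]
  delta_pos:
    - [0,0,2]
    - [0,0,1.8]
    - [0,-0.1,0.59]
    - [0,-0.25,0.59]
    - [0,-0.3,0.59]
    - [0,-0.44,0.57]
    - [0,-0.44,0.58]
    - [0,-0.37,0.62]
    - [0,-0.37,0.62]
    - [0,0,0]
    - [0,0,0]
  gripper: [0,0,0,0,0,0,0,0,0,0,0]

```text
time_s: 8.25
tool_pos: [0.5369, -0.0963, 0.1546]
tool_rot: [-180.0, 0.1, -167.2]
force: [0.5, -2.0, 1.4]
grip_width: 0.0005
grasp_force: 0.9
```

Request:
drive_tool:
  angular:
    - [0,0,0]
    - [0,0,0]
    - [0,0,0]
    - [0,0,0]
    - [0,0,0]
    - [0,0,0]
    - [0,0,0]
    - [0,0,0]
    - [0,0,0]
    - [0,0,0]
  delta_pos:
    - [0,-0.32,0.65]
    - [0,-0.32,0.65]
    - [0,-0.25,0.68]
    - [0,-0.25,0.69]
    - [0,-0.18,0.7]
    - [0,-0.18,0.7]
    - [0,-0.11,0.71]
    - [0,-0.11,0.72]
    - [0,0,0.4]
    - [0,0,0]
  gripper: [0,0,0,0,0,0,0,0,0,0]

```text
time_s: 9.25
tool_pos: [0.5389, -0.1123, 0.0936]
tool_rot: [179.9, -0.2, -167.2]
force: [0.5, 0.3, -0.5]
grip_width: 0.0009
grasp_force: 0.0
```

Request:
drive_tool:
  angular:
    - [0,0,0]
    - [0,0,0]
    - [0,0,0]
    - [0,0,0]
    - [0,0,0]
  delta_pos:
    - [0,0,0.3]
    - [0,0,0.3]
    - [0,0,0.2]
    - [0,0,0.2]
    - [0,0,0]
  gripper: [0,0,0,0,0]

```text
time_s: 9.75
tool_pos: [0.54, -0.113, 0.0846]
tool_rot: [180.0, -0.0, -167.2]
force: [-0.1, -0.1, 0.2]
grip_width: 0.0005
grasp_force: 0.0
```

```bash
python3 - <<'E'
from h import *
p=eyes.read_camera("scene")
c=p["pixels"][110:300,150:370]
cv2.imwrite("pics/s4.png",cv2.resize(cv2.cvtColor(c,cv2.COLOR_RGB2BGR),None,fx=3.15,fy=3.15,interpolation=cv2.INTER_CUBIC))
E
```

```text
(no output)
```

View pics/s4.png

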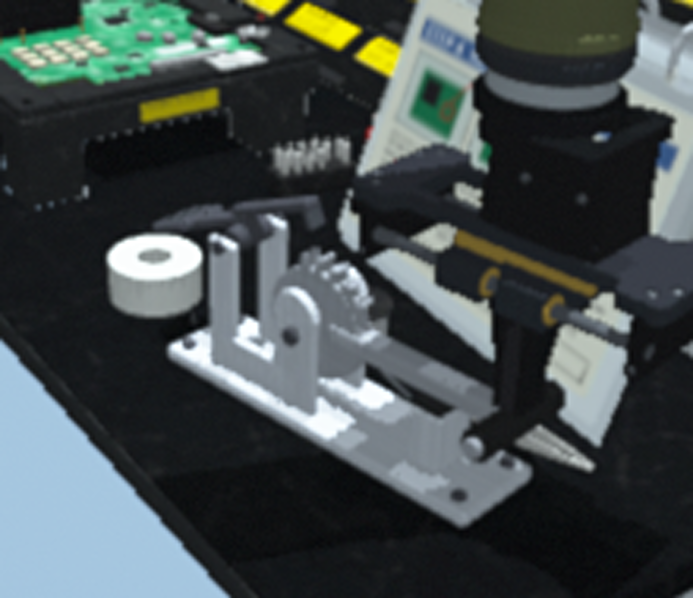

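The fingers are on the bar, which is at or close to its rest, with the near end at crop (475,447). The pawl is still clear. I'll press on until the force rises.

Request:
drive_tool:
  angular:
    - [0,0,0]
    - [0,0,0]
    - [0,0,0]
    - [0,0,0]
    - [0,0,0]
  delta_pos:
    - [0,0,0.1]
    - [0,0,0.1]
    - [0,0,0.1]
    - [0,0,0]
    - [0,0,0]
  gripper: [0,0,0,0,0]

```text
time_s: 10.3
tool_pos: [0.5406, -0.1131, 0.0841]
tool_rot: [180.0, 0.1, -167.2]
force: [-4.7, 1.1, 14.1]
grip_width: 0.0005
grasp_force: 6.8
```

Request:
drive_tool:
  angular:
    - [0,0,0]
    - [0,0,0]
    - [0,0,0]
    - [0,0,0]
    - [0,0,0]
    - [0,0,0]
    - [0,0,0]
  delta_pos:
    - [0,0,-0.4]
    - [0,0,-1]
    - [0,0,-3]
    - [0,0,-4]
    - [0,0,-4]
    - [0,0,0]
    - [0,0,0]
  gripper: [0,0,0,0,0,0,0]

```text
time_s: 11.0
tool_pos: [0.5408, -0.1133, 0.2072]
tool_rot: [-180.0, 0.2, -167.2]
force: [-0.1, 0.4, 0.1]
grip_width: 0.0006
grasp_force: 0.0
```

```bash
python3 - <<'E'
from h import *
p=eyes.read_camera("scene");print(telemetry.get_obs()["force"])
for b in(-.04,.04):
  for a in (0,.05): x=.145*np.cos(a); print(b,a,(proj(p,[0.5083+x*.222+b*.975,0.0275-x*.975+b*.222,.06+.145*np.sin(a)])-[150,110])*3.15)
c=p["pixels"][110:300,150:370]
cv2.imwrite("pics/s5.png",cv2.resize(cv2.cvtColor(c,cv2.COLOR_RGB2BGR),None,fx=3.15,fy=3.15,interpolation=cv2.INTER_CUBIC))
E
```

```text
[ 0.3589111   0.53892233 -0.62085823]
-0.04 0 [468.75347443 448.35726878]
-0.04 0.05 [469.50304808 436.76808381]
0.04 0 [556.94164432 388.53316073]
0.04 0.05 [558.00364634 377.47461185]
```

View pics/s5.png

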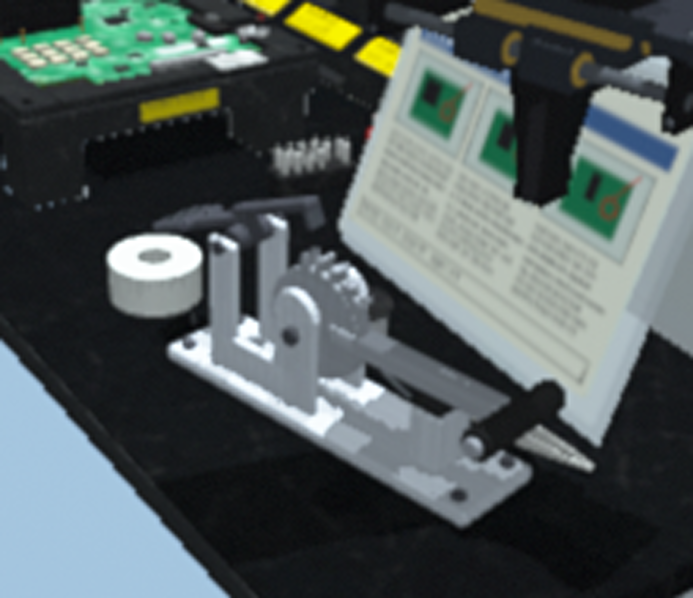

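The bar's near end is at crop (473,447), against a predicted (469,448) for a level arm. The pawl nose is still up, and the roll and tweezers haven't moved. The robot is clear, so I'm handing in.

```bash
python3 -c "
from cell import env
print(env.sign_off())"
```

```text
the job is handed in; nothing more can be done
None
```

The pawl's tail was pressed to its stop first, and then the arm was pushed down onto its rest; I handed the job in at about 11 s with the pawl still clear of the teeth and the robot touching nothing.

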